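# Park the strip printer's main shaft with its counterweight down

### The arm

A 6-joint arm with a two-finger parallel gripper is mounted at the origin on the work surface. World frame = base frame: x ahead of the robot, y to its left, z up, the work surface at z = 0. Lengths are in m, angles in rad, forces in N, time in s.
With the tool pointing down it reaches from about 0.25 to 0.85 m from the base axis. Payload 12.5 kg.
Tool frame: the origin (TCP) lies on the mounting face of the last link; the fingertips stand 186 mm ahead of it and the grasp point (between the pads) lies 167 mm ahead of it (manip.tip_extent is the distance from the TCP to the fingertips, in m); z points along the fingers, y is the line along which they close (so a half turn about z gives the same grasp; the last joint's range is limited). The gripper opens to 93 mm and grips with 3 to 60 N. Pads are 15 mm wide; open, the fingers measure 128 mm over their backs; the gripper's body (75 mm by 188 mm) begins 65 mm behind the grasp point.
Start: joints at [1.147, 0.351, 1.652, -0, 1.139, -0.085], TCP at [0.183, 0.519, 0.405] pointing down, gripper open.
Joint ranges: [-2.75, 2.75], [-0.79, 2.1], [0.01, 2.65], [-1.57, 4.71], [0.07, 3.14], [-2.87, 2.87]. Speed limits (rad/s): [2.22, 2.22, 2.79, 3.14, 3.14, 3.14].

### API

Orientations are given as a rotation vector (axis times angle).
In Python, from cell import telemetry, optics, manip gives the robot as it stands.
- The arm moves only by the tool play_rows, never from a script. Its argument "targets" is a list of rows, each a list of 7 numbers: the shift along the tool's x, y, z in m, then the turn, a rotation vector about the tool's x, y, z in rad, then the opening, from 0 (shut) to 1 (fully open). A call has 1 to 5 rows; each row is the pose to reach, as a shift and turn from the pose commanded when the call began, along the tool's axes at that moment; what a row does not reach only later rows make up. A row lasts 1/10 s, in which the tool goes at most 50 mm and 8.59 degrees, less where a joint would pass 70% of its speed; a pose out of reach is approached as far as the arm can. A call with a gripper value outside its range is refused whole. The fingers move at their own pace and stop on an object; "squeeze" is the grip in N (left out, the last holds). Time passes only in rows, so rows that repeat a pose let the fingers close. It gives the time, the measured TCP pose, the force, the opening and the grip force at its end, in the units of the state.
- telemetry.read_state(): the state, without advancing time (a new reading comes with each control period).
- optics.grab_frame(name): name is "side" or "top"; returns (picture, depth): 384x512x3 uint8, red, green, blue; 384x512 float32, m along the optical axis (not along the pixel's ray), 0 where there is no reading.
- optics.calibration(name): a dict with "mtx" (3x3 intrinsics, pixels), "D" ([k1, k2, p1, p2, k3] as OpenCV has them; the pictures are not rectified), "rvec" (rotation vector, rad) and "tvec" (3), from world to camera coordinates, as OpenCV has them. Camera axes: x right, y down, z forward; pixel columns grow to the right and rows downward; lengths in m; the calibration is good to about 2 mm. A picture is of the moment at which its call begins. calibration takes no time and is no camera call.
- manip.hand_in(): hands the job in; it is judged then, once.
The state is a dict: "clock": time; "joint_pos": joint angles; "dq": joint speeds; "tau": joint torques, N m; "position": TCP position; "orientation": TCP orientation; "contact_force": force on the tool from outside, world axes, zero at the start; "wrist_torque": the same for the moment, N m; "gripper_width": finger opening in m; "gripper_force": force on a finger pad.
Only numpy, scipy, OpenCV 4.12 (cv2) and the standard library are available. Lean on these libraries where they do the work, as an engineer would, in place of code of your own. Each camera call takes 0.05 s, during which the arm holds its last target. There are 200 camera calls.

### The job

First turn the strip printer's selector knob to the click marked by the round stud; until it points there, keep off the handwheel. Then crank the handwheel round by its handle, feel which side of it is heavy (a counterweight boxed in inside pulls one side down; nothing shows where), turn the heavy side straight down, and finish still gripping the handle and holding it there so that the shaft can be pinned. Leave the ashtray, stopwatch, pencil and loose strip holder where they lie.

Things in the scene. Friction and masses are not known exactly. Their poses are not given: they have to be found in the camera images.
- printer: Flight strip printer, fixed: grey steel case 250 mm deep (x), 240 wide (y), 155 high. Origin: centre of its underside; x from its front (robot's side) to its back, y to its left, z up. Selector on top; handwheel with crank handle on its right side (-y); on its left a low chute and tray reach out to y = +395 mm. Only selector and handwheel stand more than 8 mm above the top.
- selector (a joint): Angle of the selector knob, rad, growing anticlockwise seen from above. Three clicks (spring detents, about 0.1 N m to get past): -0.70 and 0 (short engraved bars on the dial plate) and +0.70, the last, marked by the round stud. It starts near one of the other two.
- selector_grip (a point): Middle of the selector's grip, on its upright axis, 179 mm above the ledge. The grip is a black bar 44 mm long, 14 wide, 26 high on a round skirt of 46 mm; its top is 11 mm above this point, the top of the skirt 13 mm below. The frame turns with the knob: x along the bar to the pointer end (white line), z up.
- mark (a point): The round stud on the dial plate, 34 mm from the selector's axis, 8 mm across: the knob's pointer end must point at it.
- axle (a point): Centre of the handwheel, on its level axle, 115 mm above the ledge. Frame fixed to the printer: y along the axle to the case, z up. A drag brake (0.22 N m, alike both ways) on the axle always exceeds the pull of the heavy side: the wheel turns right round either way but stays where it is left. The push needed is less where the heavy side sinks, more where it rises.
- handwheel: Plain aluminium disc, 150 mm diameter, 16 thick, upright, 22 mm from the case. Origin: its centre; y its axle; x, z turn with it; the crank handle is at 60 mm on z (its weight is balanced out). A counterweight boxed in inside, at an unknown angle to the handle that differs each run, makes one side heavy: it pulls with 0.13 to 0.18 N m when level with the axle. Starts over 50 degrees from down.
- crank_grip (a point): Where to hold the crank handle, on its centre line: a black grip 22 mm thick, 84 long, that spins freely on its pin, level and parallel to the axle, sticking out of the wheel's outer face (-y of the printer), 60 mm from the axle. This point is 56 mm out from that face (64 from the wheel's centre plane), 55 to 175 mm above the ledge as the wheel turns; held from above it can be led right round.
- ashtray: Squat amber glass ashtray, 112 mm across, 34 high, loose on the ledge to the right of the wheel. Origin: centre of its underside. To be left alone.
- stopwatch: Chrome stopwatch lying on its back, 54 mm across, 13 thick, loose on the ledge. Origin: centre of its underside. To be left alone.
- strip_holder: Cream plastic strip holder, 165 x 25 mm and 11 thick, loose, lying flat. Origin: centre of its underside, x along it. To be left alone.
- pencil: Red chinagraph pencil, 170 mm long, 9 thick, loose, lying flat in front of the printer. Origin: underside near its middle, x along it to the point. To be left alone.

How it is judged:
By the outcome, as a careful person would: the job done as asked, in the order asked, and still so for the second after the job is handed in, while the arm keeps its last pose, push and grip.
It also fails if it takes over 58 s, if anything falls off the work surface, if the arm or the gripper's body presses on something with over 40 N, if the wrist force passes 120 N, or if a joint passes its speed limit or range.

## Working session

There is one attempt and no reset: what is moved stays moved. The work goes in short steps, Python scripts to look and compute and a tool call to move; the robot and the scene stay as the last step left them, time stands still between calls to the robot, and variables do not carry over. Pictures are saved under pics/ and viewed, at most 10 in all, crops included, and the job is handed in when it is done.

Besides the shell and the picture viewer there is one more tool, called as name(argument=value, ...) on one line, values as JSON. play_rows: Moves the arm, as the interface text tells. Its arguments: {"type":"object","properties":{"targets":{"type":"array"},"squeeze":{"type":"number"}},"required":["targets"]}

```bash
ls; mkdir -p pics; python3 - <<'E'
from cell import telemetry, optics, manip
import cv2,numpy as np
for n in("side","top"):
    im,d=optics.grab_frame(n); np.savez(f"pics/{n}0.npz",im=im,d=d)
    cv2.imwrite(f"pics/{n}0.png",im[...,::-1])
    c=optics.calibration(n); R=cv2.Rodrigues(np.array(c["rvec"]))[0]
    print(n,c["mtx"],c["D"],(-R.T@np.array(c["tvec"]).ravel()),R[2])
s=telemetry.read_state();print(s)
E
```

```text
pics
side [[471.29360209   0.         245.47177223]
 [  0.         471.29360209 185.62744059]
 [  0.           0.           1.        ]] [0.00098817 0.         0.         0.         0.        ] [0.26359135 0.73918402 0.91121402] [ 0.27246591 -0.66783857 -0.69264275]
top [[491.44058189   0.         268.65034095]
 [  0.         491.44058189 201.99266444]
 [  0.           0.           1.        ]] [-0.10078744  0.          0.          0.          0.        ] [0.31622314 0.01866478 1.46179695] [ 0.19295892 -0.0021705  -0.98120444]
{'clock': 0.1, 'joint_pos': array([ 1.14739948e+00,  3.51215522e-01,  1.65236547e+00, -1.52437840e-05,
        1.13910210e+00, -8.46050759e-02]), 'dq': array([ 0.00033266, -0.00306595,  0.00049089, -0.00056988, -0.00300707,
       -0.00012144]), 'tau': array([ 6.20826504e-04, -4.98027778e+01, -2.85713786e+01,  7.00866454e-02,
        2.38200626e-02, -6.44047145e-05]), 'position': array([0.18272399, 0.51863916, 0.40423494]), 'orientation': array([-5.29577504e-01, -3.09637077e+00,  1.66322833e-03]), 'contact_force': array([-0.1839803 , -0.32504074, -0.44253094]), 'wrist_torque': array([-0.05730359, -0.01540156,  0.02017339]), 'gripper_force': 0.0, 'gripper_width': 0.09273898845477845}
```

View pics/side0.png

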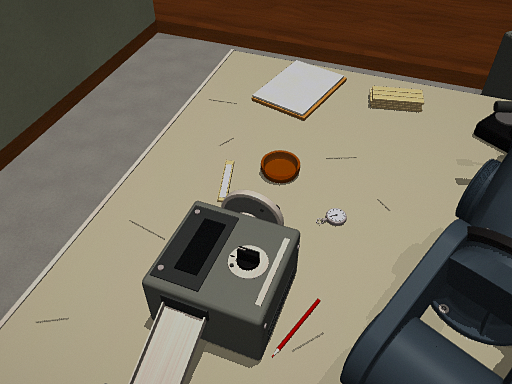

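View pics/top0.png

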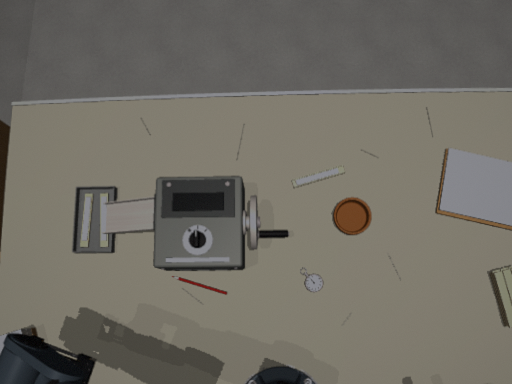

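The side view shows the printer, with its knob near (248,260) and the wheel near (252,208). In the top view the knob is at (197,239), the wheel at (253,222), the handle spans (259–288,234), the ashtray is at (352,216) and the stopwatch at (314,283). Next I'll measure these and zoom in on the dial.

```bash
cat > h.py <<'E'
from cell import telemetry, optics, manip
import cv2,numpy as np
from scipy.spatial.transform import Rotation as Ro
def ray(n,px,z):
    c=optics.calibration(n); R=cv2.Rodrigues(np.array(c["rvec"]))[0]; t=np.array(c["tvec"]).ravel()
    p=cv2.undistortPoints(np.array(px,float).reshape(-1,1,2),c["mtx"],np.array(c["D"])).reshape(-1,2)
    d=np.c_[p,np.ones(len(p))]@R; o=-R.T@t
    return o+d*((z-o[2])/d[:,2])[:,None]
def world(n,d):
    c=optics.calibration(n); R=cv2.Rodrigues(np.array(c["rvec"]))[0]; t=np.array(c["tvec"]).ravel()
    h,w=d.shape; u,v=np.meshgrid(np.arange(w),np.arange(h))
    p=cv2.undistortPoints(np.stack([u,v],-1).reshape(-1,1,2).astype(float),c["mtx"],np.array(c["D"])).reshape(-1,2)
    P=np.c_[p,np.ones(len(p))]*d.reshape(-1,1)
    return ((P-t)@R).reshape(h,w,3)
E
python3 - <<'E'
from h import *
for n in("top","side"):
    f=np.load(f"pics/{n}0.npz");im,d=f["im"],f["d"];W=world(n,d)
    g=im.astype(int).max(2)
    if n=="top": sl=(slice(160,285),slice(140,300))
    else: sl=(slice(180,370),slice(130,310))
    w=W[sl];m=(abs(w[...,2]-.155)<.006)&(d[sl]>0)
    m=cv2.morphologyEx(m.astype(np.uint8),cv2.MORPH_OPEN,np.ones((3,3)))>0
    nl,lab,st,_=cv2.connectedComponentsWithStats(m.astype(np.uint8));k=1+st[1:,4].argmax()
    r=cv2.minAreaRect((w[lab==k][:,:2]*1000).astype(np.float32));print(n,"top rect",r)
    hi=(w[...,2]>.168)&(w[...,2]<.2)&m.__class__(m.shape).astype(bool).__or__(True)
    q=w[hi];print("hi pts",len(q),q.mean(0) if len(q) else 0)
    nl,lab,st,ce=cv2.connectedComponentsWithStats(hi.astype(np.uint8))
    for i in range(1,nl):
        if st[i,4]>15:
            r=cv2.minAreaRect((w[lab==i][:,:2]*1000).astype(np.float32));print(st[i],w[lab==i].mean(0),r)
    if n=="top":
        b=(g[sl]<45);b[:,:105]=0;nl,lab,st,ce=cv2.connectedComponentsWithStats(b.astype(np.uint8))
        for i in range(1,nl):
            if st[i,4]>15: print("dark",st[i],ce[i]+[140,160],np.median(w[lab==i],0))
    a=im[210:265,170:225] if n=="top" else im[235:290,220:275]
    bigs=cv2.resize(a,(500,500),interpolation=cv2.INTER_CUBIC)
    globals()[n]=bigs
cv2.imwrite("pics/dial.png",np.hstack([[*top],[*side]]).astype(np.uint8)[:,:1000,::-1][::2,::1] if 0 else cv2.resize(np.hstack([top,side]),(800,400))[...,::-1])
E
```

```text
top top rect ((528.0331420898438, 208.10276794433594), (238.88800048828125, 245.17088317871094), 88.61702728271484)
hi pts 375 [0.50733113 0.11211203 0.1831144 ]
[110  39   7  40 243] [0.52321051 0.05929708 0.18251813] ((527.0479736328125, 58.72465515136719), (16.03917121887207, 105.77336883544922), 88.77594757080078)
[ 51  70   9  17 111] [0.47623414 0.21015299 0.18701042] ((476.623046875, 213.85211181640625), (21.43614959716797, 42.50913619995117), 89.87156677246094)
dark [119  71  29   7 179] [272.76536313 233.63687151] [0.49772726 0.00592986 0.06973304]
side top rect ((528.757568359375, 210.81903076171875), (240.0524139404297, 247.9210662841797), 89.21782684326172)
hi pts 721 [0.50575772 0.12040709 0.18130026]
[ 98  10  48  19 451] [0.52375872 0.0640419  0.18007999] ((525.9598999023438, 60.06391906738281), (107.2591781616211, 21.88311767578125), 0.4834817945957184)
[107  66  22  17 269] [0.4756839  0.21449922 0.1833944 ] ((476.7276306152344, 211.90786743164062), (17.00603485107422, 43.16838836669922), 88.808837890625)
```

View pics/dial.png

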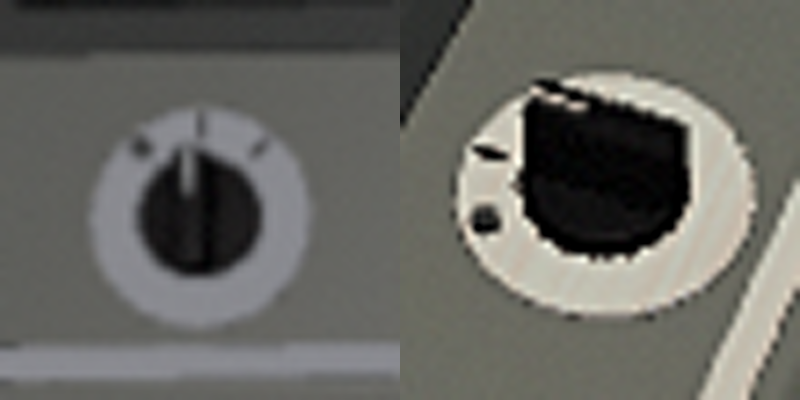

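The dial crop shows two bars (0 and −0.70) and the stud, which is at (140,147) in the top crop, on the +y side. The pointer line at (187,150)–(190,190) sits near the 0 click. The printer's yaw is about −0.02 rad.

```bash
cat >> h.py <<'E'
def goto(p,yd,tilt=0):
    """shift/rotvec in tool axes to TCP p, tool down, tool-y at world angle yd deg"""
    s=telemetry.read_state();R0=Ro.from_rotvec(s["orientation"]);y=np.radians(yd)
    Y=np.array([np.cos(y),np.sin(y),0]);Z=np.array([0,0,-1.]);R=Ro.from_matrix(np.c_[np.cross(Y,Z),Y,Z])
    print(np.round(R0.inv().apply(np.array(p)-s["position"]),4),np.round((R0.inv()*R).as_rotvec(),4))
E
python3 - <<'E'
from h import *
f=np.load("pics/top0.npz")["im"];g=f.astype(int).min(2)
m=(g>105)[205:270,165:230].astype(np.uint8)
cs,_=cv2.findContours(m,cv2.RETR_EXTERNAL,cv2.CHAIN_APPROX_NONE)
for c in cs:
    if cv2.contourArea(c)>200:
        e=cv2.fitEllipse(c);print(e,ray("top",[np.array(e[0])+[165,205]],.157))
print(ray("top",[[170+140*.1375,210+147*.1375]],.159))
print(ray("side",[[220+605*.1375-55,235+193*.1375]],.157),ray("side",[[220+85*.1375,235+218*.1375]],.159))
goto([.477,.212,.40],89)
E
```

```text
((34.57392883300781, 54.38810348510742), (5.385315895080566, 83.17852020263672), 89.64208221435547) [[0.42286658 0.20350116 0.157     ]]
((32.283565521240234, 35.057071685791016), (28.61393928527832, 30.764841079711914), 60.94847869873047) [[0.47464746 0.20945317 0.157     ]]
[[0.50150313 0.23074154 0.159     ]]
[[0.47577646 0.21178721 0.157     ]] [[0.50241345 0.2325325  0.159     ]]
[-0.3795 -0.1914  0.0044] [-1.100e-03 -3.000e-04 -3.213e-01]
```

play_rows(targets=[[-0.05, -0.025, 0, 0, 0, -0.065, 1], [-0.1, -0.05, 0, 0, 0, -0.13, 1], [-0.15, -0.075, 0, 0, 0, -0.195, 1], [-0.195, -0.1, 0, 0, 0, -0.26, 1], [-0.24, -0.122, 0.002, 0, 0, -0.321, 1]])

```text
clock: 0.6
position: [0.3561, 0.3361, 0.4033]
orientation: [0.023, 3.141, 0.0]
contact_force: [1.2, 1.4, 0.2]
gripper_width: 0.0931
gripper_force: 0.0
```

```bash
python3 - <<'E'
from h import *
print(telemetry.read_state()["position"])
goto([.4755,.211,.39],89)
E
```

```text
[0.35611021 0.3360966  0.40331937]
[-0.1212 -0.1233  0.0133] [0.     0.     0.0026]
```

play_rows(targets=[[-0.035, -0.035, 0, 0, 0, 0, 1], [-0.07, -0.07, 0, 0, 0, 0, 0.6], [-0.1, -0.1, 0.005, 0, 0, 0, 0.5], [-0.121, -0.123, 0.013, 0, 0, 0, 0.5], [-0.121, -0.123, 0.013, 0, 0, 0, 0.5]])

```text
clock: 1.1
position: [0.4757, 0.2102, 0.3891]
orientation: [-0.033, -3.14, 0.002]
contact_force: [-0.1, -0.1, -0.4]
gripper_width: 0.0658
gripper_force: 0.0
```

```bash
python3 - <<'E'
from h import *
im,d=optics.grab_frame("side");cv2.imwrite("pics/s1.png",cv2.resize(im[190:310,180:330],(750,600))[...,::-1])
print(telemetry.read_state()["position"],telemetry.read_state()["gripper_width"])
goto([.4755,.211,.356],89)
E
```

```text
[0.47467153 0.21146037 0.38952273] 0.06134673521529382
[-0.0009 -0.0004  0.0335] [-0.0005 -0.0015 -0.0031]
```

View pics/s1.png

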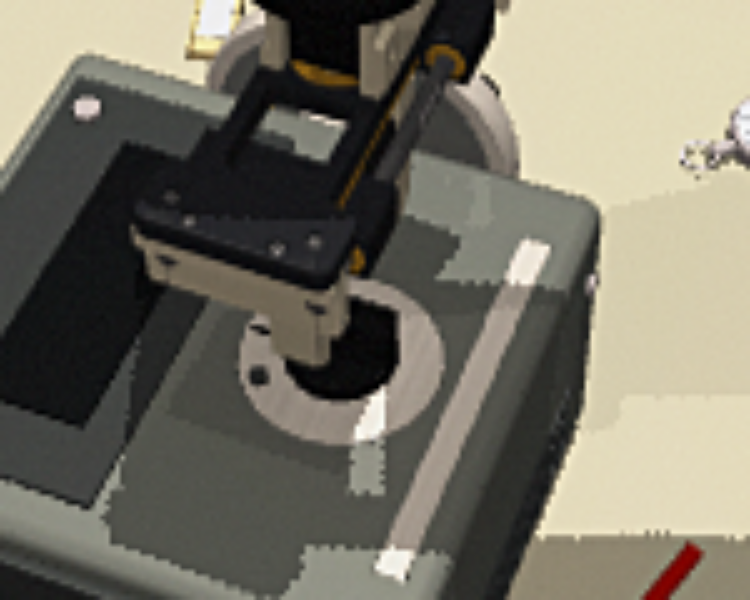

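The close crop shows the near finger at (310,345), beside the knob at (345,350) and over the dial, so the alignment is good. I'll descend and close.

play_rows(targets=[[-0.001, 0, 0.017, 0, 0, 0, 0.5], [-0.001, 0, 0.0335, 0, 0, 0, 0.5], [-0.001, 0, 0.0335, 0, 0, 0, 0.3], [-0.001, 0, 0.0335, 0, 0, 0, 0], [-0.001, 0, 0.0335, 0, 0, 0, 0]], squeeze=25)

```text
clock: 1.65
position: [0.4749, 0.2131, 0.3577]
orientation: [0.027, 3.14, 0.001]
contact_force: [-0.2, -0.1, -0.5]
gripper_width: 0.0274
gripper_force: 0.0
```

play_rows(targets=[[0, 0, 0, 0, 0, 0, 0], [0, 0, 0, 0, 0, 0, 0], [0, 0, 0, 0, 0, 0, 0]])

```text
clock: 1.95
position: [0.4751, 0.2117, 0.3575]
orientation: [0.027, 3.141, -0.005]
contact_force: [-0.7, -11.8, 6.8]
gripper_width: 0.014
gripper_force: 25.0
```

play_rows(targets=[[0, -0.001, 0, 0, 0, -0.14, 0], [0, -0.001, 0, 0, 0, -0.28, 0], [0, -0.001, 0, 0, 0, -0.42, 0], [0, -0.001, 0, 0, 0, -0.56, 0], [0, -0.001, 0, 0, 0, -0.7, 0]], squeeze=35)

```text
clock: 2.45
position: [0.4752, 0.2107, 0.3575]
orientation: [-1.06, 2.957, -0.004]
contact_force: [0.8, -11.4, 4.4]
gripper_width: 0.0138
gripper_force: 35.0
```

play_rows(targets=[[0, 0, 0, 0, 0, -0.02, 0], [0, 0, 0, 0, 0, -0.02, 0]])

```text
clock: 2.65
position: [0.4753, 0.2107, 0.3576]
orientation: [-1.082, 2.949, -0.004]
contact_force: [0.9, -11.1, 4.7]
gripper_width: 0.0136
gripper_force: 35.0
```

```bash
python3 - <<'E'
from h import *
s=telemetry.read_state();print(s["position"],s["orientation"],s["contact_force"],s["wrist_torque"])
Y=Ro.from_rotvec(s["orientation"]).apply([0,1,0]);print(np.degrees(np.arctan2(Y[1],Y[0])))
E
```

```text
[0.4752603  0.21074123 0.3575615 ] [-1.0819327   2.94920089 -0.00411866] [  0.91378975 -11.11261048   4.66658592] [-1.90732445 -0.10594116 -0.07846998]
130.2918050968079
```

play_rows(targets=[[0, 0, 0, 0, 0, 0, 0.3], [0, 0, 0, 0, 0, 0, 0.5], [0, 0, -0.03, 0, 0, 0, 0.5], [0, 0, -0.08, 0, 0, 0, 0.6], [0, 0, -0.12, 0, 0, 0.1, 0.6]])

```text
clock: 3.15
position: [0.4747, 0.2118, 0.4792]
orientation: [-0.931, 3.0, 0.0]
contact_force: [0.0, -0.4, -0.1]
gripper_width: 0.0489
gripper_force: 0.0
```

play_rows(targets=[[0.02, -0.035, 0, 0, 0, 0.14, 0.6], [0.04, -0.07, 0, 0, 0, 0.28, 0.6], [0.06, -0.1, 0, 0, 0, 0.42, 0.6], [0.06, -0.1, 0, 0, 0, 0.56, 0.6], [0.06, -0.1, 0, 0, 0, 0.7, 0.6]])

```text
clock: 3.65
position: [0.4822, 0.0944, 0.4771]
orientation: [0.165, 3.137, 0.001]
contact_force: [0.1, 0.8, -0.3]
gripper_width: 0.0557
gripper_force: 0.0
```

```bash
python3 - <<'E'
from h import *
im,d=optics.grab_frame("side");im2,d2=optics.grab_frame("top")
np.savez("pics/k.npz",a=im,b=im2,da=d,db=d2)
a=cv2.resize(im[235:290,215:275],(400,366));b=cv2.resize(im2[190:280,170:300],(400,366))
cv2.imwrite("pics/k1.png",np.hstack([a,b])[...,::-1])
s=telemetry.read_state();print(s["position"],s["gripper_width"])
goto([.497,-.003,.42],0)
E
```

```text
[0.48214595 0.09514735 0.47696891] 0.055819998684883014
[-0.0246 -0.0962  0.0569] [ 4.0000e-04 -0.0000e+00  1.4705e+00]
```

View pics/k1.png

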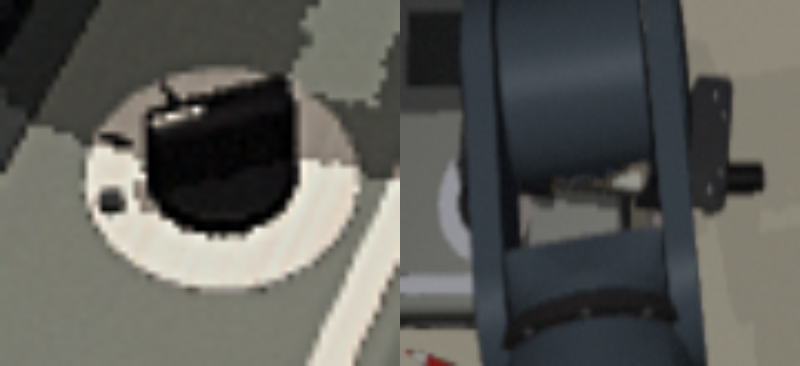

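The left crop shows the pointer end (white line at (155–200,118)) aimed in the same direction as the stud at (112,200). It has moved on from the 0 bar at (118,140), so the selector is set. The right crop shows only the handle end at (745,177) beyond the arm. Next I move above the handle.

play_rows(targets=[[-0.005, -0.02, 0.0, 0, 0, 0.147, 0.6], [-0.01, -0.04, 0.0, 0, 0, 0.294, 0.6], [-0.015, -0.06, 0.0, 0, 0, 0.441, 0.6], [-0.02, -0.08, 0.0, 0, 0, 0.588, 0.6], [-0.025, -0.1, 0.0, 0, 0, 0.735, 0.6]])

```text
clock: 4.25
position: [0.4974, -0.0072, 0.4769]
orientation: [1.271, 2.873, 0.0]
contact_force: [0.1, 0.5, -0.8]
gripper_width: 0.0558
gripper_force: 0.0
```

play_rows(targets=[[0, 0, 0.03, 0, 0, 0.147, 0.6], [0, 0, 0.06, 0, 0, 0.294, 0.6], [0, 0, 0.09, 0, 0, 0.441, 0.6], [0, 0, 0.12, 0, 0, 0.588, 0.6], [0, 0, 0.13, 0, 0, 0.735, 0.6]])

```text
clock: 4.75
position: [0.4967, -0.0063, 0.3442]
orientation: [-2.217, -2.222, 0.004]
contact_force: [0.2, 0.0, 0.5]
gripper_width: 0.0554
gripper_force: 0.0
```

play_rows(targets=[[0, 0, 0, 0, 0, 0, 0.6], [0, 0, 0, 0, 0, 0, 0.6], [0, 0, 0, 0, 0, 0, 0.6]])

```text
clock: 5.05
position: [0.4976, -0.0066, 0.3478]
orientation: [2.212, 2.229, 0.002]
contact_force: [-0.6, -0.6, 0.4]
gripper_width: 0.0557
gripper_force: 0.0
```

```bash
python3 - <<'E'
from h import *
im,d=optics.grab_frame("side");im2,d2=optics.grab_frame("top")
a=cv2.resize(im[160:270,190:310],(400,366));b=cv2.resize(im2[180:280,220:320],(400,366))
cv2.imwrite("pics/c1.png",np.hstack([a,b])[...,::-1])
s=telemetry.read_state();print(s["position"],s["contact_force"])
goto([.4975,-.008,.2295],-1.2)
W=world("top",d2);g=im2.max(2)
m=(g<45)&(W[...,2]>.05)&(W[...,2]<.085);v=W[m];v=v[(v[:,1]<.05)&(v[:,1]>-.06)];print(len(v),np.median(v,0),v.min(0),v.max(0))
E
```

```text
[ 0.49745906 -0.00664621  0.34761941] [-0.01470391  0.54019618 -0.44862765]
[-1.300e-03 -1.000e-04  1.181e-01] [0.0015 0.0001 0.0269]
4 [0.50946368 0.04118803 0.06771975] [0.50943109 0.03691498 0.0665586 ] [0.50951816 0.04547147 0.06809179]
```

View pics/c1.png

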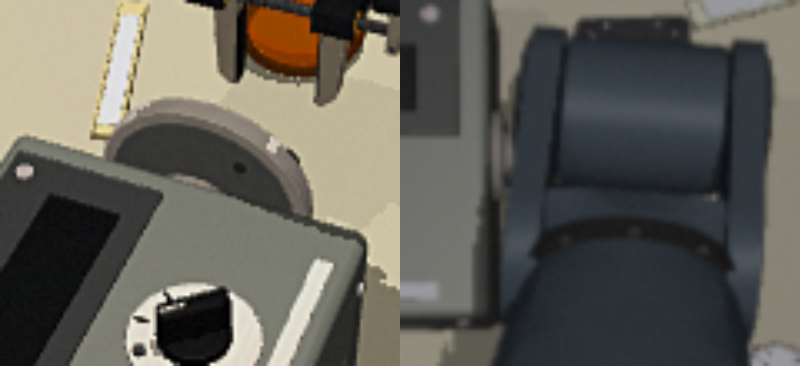

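The left crop shows the fingers on either side of the handle's place, at (230,40) and (330,60), and the knob still on the stud. I'll descend with the gripper open and take a force tare there.

play_rows(targets=[[-0.001, 0, 0.03, 0, 0, 0, 0.6], [-0.001, 0, 0.06, 0, 0, 0, 0.6], [-0.001, 0, 0.085, 0, 0, 0, 0.6], [-0.001, 0, 0.105, 0, 0, 0, 0.6], [-0.001, 0, 0.117, 0, 0, 0, 0.6]])

```text
clock: 5.65
position: [0.4972, -0.0077, 0.2288]
orientation: [-2.216, -2.226, 0.001]
contact_force: [0.8, 0.2, 0.7]
gripper_width: 0.0558
gripper_force: 0.0
```

```bash
python3 - <<'E'
from h import *
F=[]
for i in range(16):
    optics.grab_frame("side"); s=telemetry.read_state(); F.append(np.r_[s["contact_force"],s["wrist_torque"]])
F=np.array(F[3:]);print(F.mean(0).round(2),F.std(0).round(2),s["position"])
E
```

```text
[-0.07 -0.23  0.24 -0.06  0.06  0.01] [0.35 0.46 0.5  0.03 0.04 0.04] [ 0.49731046 -0.00770936  0.22983459]
```

play_rows(targets=[[0, 0, 0, 0, 0, 0, 0.3], [0, 0, 0, 0, 0, 0, 0.0], [0, 0, 0, 0, 0, 0, 0.0], [0, 0, 0, 0, 0, 0, 0.0], [0, 0, 0, 0, 0, 0, 0.0]], squeeze=25)

```text
clock: 6.95
position: [0.4975, -0.0077, 0.2299]
orientation: [2.218, 2.224, 0.001]
contact_force: [-1.0, 1.6, 2.9]
gripper_width: 0.021
gripper_force: 25.0
```

```bash
python3 - <<'E'
from h import *
F=[]
for i in range(6):
    optics.grab_frame("side"); s=telemetry.read_state(); F.append(np.r_[s["contact_force"],s["wrist_torque"]])
F=np.array(F);print(F.mean(0).round(2),F.std(0).round(2),s["position"],s["gripper_width"],s["gripper_force"])
E
```

```text
[ 1.27  0.63  1.71  0.01 -0.12 -0.05] [0.37 0.58 0.36 0.03 0.06 0.03] [ 0.49745593 -0.00773234  0.22993928] 0.021463136361118393 24.97243970632553
```

```bash
cat > tab.py <<'E'
import numpy as np,sys
# tab.py a0 a1 per_row r : prints call rows (tool y = world x, tool z = -world z), mm
a0,a1,st,r=map(float,sys.argv[1:5]); n=int(round(abs(a1-a0)/st)); a=np.radians(np.linspace(a0,a1,n+1))
P=np.c_[r*np.sin(a),-r*np.cos(a)]
for i in range(0,n,5):
    print(round(np.degrees(a[i])),[list((P[j]-P[i]).round(1)) for j in range(i+1,min(i+6,n+1))])
E
python3 tab.py 208 568 4.8 60|sed 's/np.float64//g;s/[()]//g'
```

```text
208 [[-4.3, -2.5], [-8.4, -5.4], [-12.3, -8.7], [-15.9, -12.2], [-19.1, -16.0]]
232 [[-2.9, -4.1], [-5.5, -8.4], [-7.7, -12.9], [-9.5, -17.6], [-10.9, -22.4]]
256 [[-1.0, -4.9], [-1.6, -9.9], [-1.8, -14.9], [-1.5, -20.0], [-0.9, -24.9]]
280 [[1.1, -4.9], [2.6, -9.7], [4.4, -14.4], [6.7, -18.9], [9.3, -23.1]]
304 [[3.0, -4.0], [6.3, -7.8], [9.9, -11.3], [13.8, -14.5], [17.9, -17.3]]
328 [[4.4, -2.5], [8.9, -4.6], [13.7, -6.3], [18.5, -7.6], [23.4, -8.5]]
352 [[5.0, -0.5], [10.0, -0.6], [15.0, -0.2], [20.0, 0.6], [24.9, 1.7]]
376 [[4.8, 1.6], [9.4, 3.6], [13.8, 5.9], [18.0, 8.6], [22.0, 11.7]]
400 [[3.7, 3.4], [7.1, 7.1], [10.2, 11.0], [13.0, 15.2], [15.4, 19.7]]
424 [[2.0, 4.6], [3.6, 9.4], [4.8, 14.2], [5.7, 19.2], [6.0, 24.2]]
448 [[-0.0, 5.0], [-0.5, 10.0], [-1.4, 15.0], [-2.6, 19.8], [-4.3, 24.6]]
472 [[-2.1, 4.6], [-4.5, 9.0], [-7.3, 13.1], [-10.5, 17.0], [-14.0, 20.7]]
496 [[-3.8, 3.3], [-7.8, 6.3], [-12.0, 9.0], [-16.5, 11.3], [-21.2, 13.2]]
520 [[-4.8, 1.5], [-9.7, 2.6], [-14.7, 3.3], [-19.7, 3.6], [-24.7, 3.5]]
544 [[-5.0, -0.6], [-9.9, -1.5], [-14.8, -2.9], [-19.5, -4.7], [-24.0, -6.9]]
```

play_rows(targets=[[0, -0.0043, -0.0025, 0, 0, 0, 0], [0, -0.0084, -0.0054, 0, 0, 0, 0], [0, -0.0123, -0.0087, 0, 0, 0, 0], [0, -0.0159, -0.0122, 0, 0, 0, 0], [0, -0.0191, -0.016, 0, 0, 0, 0]], squeeze=30)

```text
clock: 7.75
position: [0.4779, -0.0076, 0.2462]
orientation: [2.218, 2.224, 0.001]
contact_force: [3.3, 5.6, 0.1]
gripper_width: 0.021
gripper_force: 30.0
```

play_rows(targets=[[0, -0.0029, -0.0041, 0, 0, 0, 0], [0, -0.0055, -0.0084, 0, 0, 0, 0], [0, -0.0077, -0.0129, 0, 0, 0, 0], [0, -0.0095, -0.0176, 0, 0, 0, 0], [0, -0.0109, -0.0224, 0, 0, 0, 0]])

```text
clock: 8.25
position: [0.467, -0.0075, 0.2685]
orientation: [-2.218, -2.224, -0.001]
contact_force: [6.1, 5.4, -1.3]
gripper_width: 0.0213
gripper_force: 30.0
```

play_rows(targets=[[0.0005, -0.0007, -0.0049, 0, 0, 0, 0], [0.0005, -0.001, -0.0099, 0, 0, 0, 0], [0.0005, -0.001, -0.0149, 0, 0, 0, 0], [0.0005, -0.0007, -0.02, 0, 0, 0, 0], [0.0005, 0, -0.0249, 0, 0, 0, 0]])

```text
clock: 8.75
position: [0.4668, -0.0073, 0.2931]
orientation: [-2.217, -2.224, 0.003]
contact_force: [-2.8, 0.0, -4.0]
gripper_width: 0.021
gripper_force: 30.0
```

play_rows(targets=[[0, 0.0011, -0.0049, 0, 0, 0, 0], [0, 0.0026, -0.0097, 0, 0, 0, 0], [0, 0.0044, -0.0144, 0, 0, 0, 0], [0, 0.0067, -0.0189, 0, 0, 0, 0], [-0.0002, 0.0093, -0.0231, 0, 0, 0, 0]])

```text
clock: 9.25
position: [0.4761, -0.0075, 0.3162]
orientation: [-2.216, -2.223, 0.003]
contact_force: [-6.6, 1.5, -2.8]
gripper_width: 0.0211
gripper_force: 29.9
```

play_rows(targets=[[0, 0.003, -0.004, 0, 0, 0, 0], [0, 0.0063, -0.0078, 0, 0, 0, 0], [0, 0.0099, -0.0113, 0, 0, 0, 0], [0, 0.0138, -0.0145, 0, 0, 0, 0], [-0.0003, 0.0179, -0.0173, 0, 0, 0, 0]])

```text
clock: 9.75
position: [0.494, -0.0077, 0.3337]
orientation: [-2.216, -2.223, 0.003]
contact_force: [-8.0, 0.9, 2.2]
gripper_width: 0.0214
gripper_force: 29.9
```

play_rows(targets=[[0, 0.0044, -0.003, 0, 0, 0, 0], [0, 0.0089, -0.0051, 0, 0, 0, 0], [0, 0.0137, -0.0068, 0, 0, 0, 0], [0, 0.0185, -0.0081, 0, 0, 0, 0], [-0.0005, 0.0234, -0.009, 0, 0, 0, 0]])

```text
clock: 10.25
position: [0.5177, -0.0081, 0.3426]
orientation: [-2.217, -2.224, 0.002]
contact_force: [-5.8, 3.9, -0.6]
gripper_width: 0.0216
gripper_force: 29.9
```

play_rows(targets=[[0, 0.005, -0.0005, 0, 0, 0, 0], [0, 0.01, -0.0006, 0, 0, 0, 0], [0, 0.015, -0.0002, 0, 0, 0, 0], [0, 0.02, 0.0006, 0, 0, 0, 0], [-0.0005, 0.0249, 0.0017, 0, 0, 0, 0]])

```text
clock: 10.75
position: [0.5426, -0.0085, 0.3409]
orientation: [-2.217, -2.224, 0.002]
contact_force: [-6.2, 3.4, -0.7]
gripper_width: 0.0213
gripper_force: 29.9
```

play_rows(targets=[[0, 0.0048, 0.0016, 0, 0, 0, 0], [0, 0.0094, 0.0036, 0, 0, 0, 0], [0, 0.0138, 0.0059, 0, 0, 0, 0], [0, 0.018, 0.0086, 0, 0, 0, 0], [-0.0004, 0.022, 0.0117, 0, 0, 0, 0]])

```text
clock: 11.25
position: [0.5646, -0.0088, 0.3291]
orientation: [-2.217, -2.224, 0.002]
contact_force: [-7.7, 3.4, -0.4]
gripper_width: 0.021
gripper_force: 29.9
```

play_rows(targets=[[0, 0.0033, 0.0034, 0, 0, 0, 0], [0, 0.0066, 0.0071, 0, 0, 0, 0], [0, 0.0097, 0.011, 0, 0, 0, 0], [0, 0.0125, 0.0152, 0, 0, 0, 0], [0, 0.0149, 0.0197, 0, 0, 0, 0]])

```text
clock: 11.75
position: [0.5797, -0.0089, 0.3097]
orientation: [-2.217, -2.224, 0.001]
contact_force: [-5.5, 0.4, 2.3]
gripper_width: 0.0211
gripper_force: 30.0
```

play_rows(targets=[[0, 0.002, 0.0046, 0, 0, 0, 0], [0, 0.0036, 0.0094, 0, 0, 0, 0], [0, 0.0048, 0.0142, 0, 0, 0, 0], [0, 0.0057, 0.0192, 0, 0, 0, 0], [0, 0.006, 0.0242, 0, 0, 0, 0]])

```text
clock: 12.25
position: [0.5857, -0.0089, 0.2855]
orientation: [-2.218, -2.225, 0.001]
contact_force: [-6.5, -0.5, 3.5]
gripper_width: 0.0212
gripper_force: 30.0
```

play_rows(targets=[[0, 0, 0.005, 0, 0, 0, 0], [0, -0.0005, 0.01, 0, 0, 0, 0], [0, -0.0014, 0.015, 0, 0, 0, 0], [0, -0.0026, 0.0198, 0, 0, 0, 0], [0, -0.0043, 0.0246, 0, 0, 0, 0]])

```text
clock: 12.75
position: [0.5814, -0.0089, 0.2609]
orientation: [2.218, 2.225, -0.0]
contact_force: [-5.6, 1.2, 4.6]
gripper_width: 0.0213
gripper_force: 30.0
```

play_rows(targets=[[0, -0.0026, 0.0046, 0, 0, 0, 0], [0, -0.005, 0.009, 0, 0, 0, 0], [0, -0.0078, 0.013, 0, 0, 0, 0], [0, -0.011, 0.0168, 0, 0, 0, 0], [0, -0.0145, 0.0204, 0, 0, 0, 0]])

```text
clock: 13.25
position: [0.5669, -0.0088, 0.24]
orientation: [2.218, 2.224, 0.001]
contact_force: [0.8, 3.2, 1.8]
gripper_width: 0.0211
gripper_force: 30.0
```

play_rows(targets=[[0, -0.0038, 0.0033, 0, 0, 0, 0], [0, -0.0078, 0.0063, 0, 0, 0, 0], [0, -0.012, 0.009, 0, 0, 0, 0], [0, -0.0165, 0.0113, 0, 0, 0, 0], [0, -0.0212, 0.0132, 0, 0, 0, 0]])

```text
clock: 13.75
position: [0.5453, -0.0087, 0.2266]
orientation: [-2.218, -2.224, -0.0]
contact_force: [1.4, 7.7, 1.3]
gripper_width: 0.0212
gripper_force: 30.0
```

play_rows(targets=[[0, -0.0048, 0.0015, 0, 0, 0, 0], [0, -0.0097, 0.0026, 0, 0, 0, 0], [0, -0.0147, 0.0033, 0, 0, 0, 0], [0, -0.0197, 0.0036, 0, 0, 0, 0], [0, -0.0247, 0.0035, 0, 0, 0, 0]])

```text
clock: 14.25
position: [0.5206, -0.0085, 0.2233]
orientation: [-2.218, -2.224, -0.001]
contact_force: [1.0, 11.1, 2.7]
gripper_width: 0.0211
gripper_force: 30.0
```

play_rows(targets=[[0, -0.005, -0.0006, 0, 0, 0, 0], [0, -0.0099, -0.0015, 0, 0, 0, 0], [0, -0.0148, -0.0029, 0, 0, 0, 0], [0, -0.0195, -0.0047, 0, 0, 0, 0], [0, -0.024, -0.0069, 0, 0, 0, 0]])

```text
clock: 14.75
position: [0.4967, -0.0083, 0.2304]
orientation: [-2.218, -2.224, -0.002]
contact_force: [2.7, 14.0, 1.4]
gripper_width: 0.0215
gripper_force: 30.0
```

```bash
cat > fit.py <<'E'
import numpy as np
# x,z(TCP),Fx,Fz,dir
S=[l.split() for l in open("s.txt") if l.strip()];S=np.array(S,float)
x,z=S[:,0],S[:,1]-.167;fx,fz=S[:,2]+.07,S[:,3]-.24;d=S[:,4]
A=np.c_[2*x,2*z,np.ones(len(x))];c=np.linalg.lstsq(A,x*x+z*z,rcond=None)[0];r=np.sqrt(c[2]+c[0]**2+c[1]**2)
print("circle",c[:2].round(4),r.round(4))
a=np.arctan2(x-c[0],z-c[1])
ft=fx*np.cos(a)-fz*np.sin(a);fr=fx*np.sin(a)+fz*np.cos(a)
M=np.c_[d,np.sin(a),np.cos(a)];p,*_=np.linalg.lstsq(M,ft,rcond=None)
res=ft-M@p
print("D",p[0]*r,"amp",np.hypot(*p[1:])*r,"rms",res.std())
for i in np.argsort(a): print(np.degrees(a[i]).round(),d[i],ft[i].round(1),res[i].round(1),fr[i].round(1))
# holding force on tool = +gravity tangential: gravity torque on handle pushes tool. ft = -D*d + G*; G(a)=W sin(a+phi) (weight past top falls toward +a)
phi=np.arctan2(p[2],p[1]);print("phi",np.degrees(phi),"handle angle for heavy down:",np.degrees(np.pi-phi)%360)
s2=res.std()**2;C=np.linalg.inv(M.T@M)*s2;print("ang sd deg",np.degrees(np.sqrt(C[1,1])/np.hypot(*p[1:])))
E
cat > s.txt <<'E'
0.4779 0.2462 3.3 0.1 1
0.467 0.2685 6.1 -1.3 1
0.4668 0.2931 -2.8 -4.0 1
0.4761 0.3162 -6.6 -2.8 1
0.494 0.3337 -8.0 2.2 1
0.5177 0.3426 -5.8 -0.6 1
0.5426 0.3409 -6.2 -0.7 1
0.5646 0.3291 -7.7 -0.4 1
0.5797 0.3097 -5.5 2.3 1
0.5857 0.2855 -6.5 3.5 1
0.5814 0.2609 -5.6 4.6 1
0.5669 0.24 0.8 1.8 1
0.5453 0.2266 1.4 1.3 1
0.5206 0.2233 1.0 2.7 1
0.4967 0.2304 2.7 1.4 1
E
python3 fit.py
```

```text
circle [0.5257 0.1161] 0.06
D -0.21749142352153747 amp 0.1476224656857801 rms 0.3566828911601342
-175.0 1.0 -0.9 0.4 -2.5
-151.0 1.0 -1.9 -0.2 -2.4
-128.0 1.0 -2.2 0.3 -2.6
-104.0 1.0 -3.0 0.5 -5.6
-80.0 1.0 -4.6 -0.2 2.0
-56.0 1.0 -6.2 -0.8 3.7
-32.0 1.0 -5.7 0.2 5.9
-8.0 1.0 -5.8 0.3 -0.1
16.0 1.0 -5.6 0.2 -2.6
40.0 1.0 -5.4 -0.2 -5.4
64.0 1.0 -4.2 0.1 -4.0
88.0 1.0 -3.5 -0.2 -6.3
112.0 1.0 -2.0 0.3 -6.8
136.0 1.0 -1.7 -0.1 -0.5
161.0 1.0 -1.7 -0.5 -0.5
phi -80.45908831871894 handle angle for heavy down: 260.45908831871895
ang sd deg 3.0303663031153762
```

```bash
python3 tab.py 209 -100 4.754 60|sed 's/np.float64//g;s/[()]//g'
```

```text
209 [[4.4, 2.2], [9.1, 4.1], [13.8, 5.5], [18.7, 6.6], [23.6, 7.3]]
185 [[5.0, 0.2], [9.9, 0.1], [14.9, -0.5], [19.8, -1.5], [24.5, -2.9]]
161 [[4.6, -1.8], [9.1, -3.9], [13.4, -6.5], [17.5, -9.3], [21.3, -12.5]]
138 [[3.5, -3.5], [6.8, -7.3], [9.7, -11.3], [12.3, -15.6], [14.5, -20.0]]
114 [[1.8, -4.6], [3.3, -9.4], [4.3, -14.3], [4.9, -19.2], [5.2, -24.2]]
90 [[-0.2, -5.0], [-0.8, -9.9], [-1.8, -14.8], [-3.2, -19.6], [-5.0, -24.2]]
66 [[-2.2, -4.5], [-4.7, -8.8], [-7.6, -12.8], [-10.8, -16.6], [-14.4, -20.1]]
43 [[-3.8, -3.2], [-7.9, -6.1], [-12.1, -8.6], [-16.6, -10.8], [-21.2, -12.6]]
19 [[-4.8, -1.4], [-9.6, -2.4], [-14.6, -3.0], [-19.6, -3.2], [-24.5, -3.0]]
-5 [[-4.9, 0.6], [-9.8, 1.7], [-14.6, 3.1], [-19.2, 4.9], [-23.7, 7.1]]
-29 [[-4.3, 2.6], [-8.3, 5.5], [-12.1, 8.7], [-15.6, 12.3], [-18.8, 16.1]]
-52 [[-2.9, 4.1], [-5.4, 8.4], [-7.5, 12.8], [-9.3, 17.5], [-10.7, 22.3]]
-76 [[-1.0, 4.9], [-1.6, 9.8], [-1.7, 14.8], [-1.5, 19.8], [-0.8, 24.7]]
```

play_rows(targets=[[0.001, 0.0044, 0.0022, 0, 0, 0, 0], [0.001, 0.0091, 0.0041, 0, 0, 0, 0], [0.001, 0.0138, 0.0055, 0, 0, 0, 0], [0.001, 0.0187, 0.0066, 0, 0, 0, 0], [0.001, 0.0236, 0.0073, 0, 0, 0, 0]])

```text
clock: 15.25
position: [0.5201, -0.008, 0.2231]
orientation: [-2.217, -2.224, 0.002]
contact_force: [-4.9, 1.8, 9.7]
gripper_width: 0.0211
gripper_force: 30.0
```

play_rows(targets=[[0, 0.005, 0.0002, 0, 0, 0, 0], [0, 0.0099, 0.0001, 0, 0, 0, 0], [0, 0.0149, -0.0005, 0, 0, 0, 0], [0, 0.0198, -0.0015, 0, 0, 0, 0], [-0.0003, 0.0245, -0.0029, 0, 0, 0, 0]])

```text
clock: 15.75
position: [0.544, -0.0084, 0.2255]
orientation: [-2.215, -2.223, 0.005]
contact_force: [-8.7, 1.7, 5.8]
gripper_width: 0.0212
gripper_force: 29.9
```

play_rows(targets=[[0, 0.0046, -0.0018, 0, 0, 0, 0], [0, 0.0091, -0.0039, 0, 0, 0, 0], [0, 0.0134, -0.0065, 0, 0, 0, 0], [0, 0.0175, -0.0093, 0, 0, 0, 0], [-0.0003, 0.0213, -0.0125, 0, 0, 0, 0]])

```text
clock: 16.25
position: [0.5651, -0.0087, 0.2373]
orientation: [-2.215, -2.222, 0.006]
contact_force: [-5.6, 1.8, -2.6]
gripper_width: 0.0213
gripper_force: 30.0
```

play_rows(targets=[[0, 0.0035, -0.0035, 0, 0, 0, 0], [0, 0.0068, -0.0073, 0, 0, 0, 0], [0, 0.0097, -0.0113, 0, 0, 0, 0], [0, 0.0123, -0.0156, 0, 0, 0, 0], [-0.0002, 0.0145, -0.02, 0, 0, 0, 0]])

```text
clock: 16.75
position: [0.5805, -0.0088, 0.2581]
orientation: [-2.217, -2.224, 0.003]
contact_force: [-5.6, 0.0, -3.2]
gripper_width: 0.0215
gripper_force: 30.0
```

play_rows(targets=[[0, 0.0014, -0.0046, 0, 0, 0, 0], [0, 0.0029, -0.0094, 0, 0, 0, 0], [0, 0.0039, -0.0143, 0, 0, 0, 0], [0, 0.0045, -0.0192, 0, 0, 0, 0], [0, 0.0048, -0.0242, 0, 0, 0, 0]])

```text
clock: 17.25
position: [0.5857, -0.0088, 0.2831]
orientation: [2.218, 2.225, -0.001]
contact_force: [-5.1, -3.8, -4.6]
gripper_width: 0.0212
gripper_force: 30.0
```

play_rows(targets=[[0, -0.0002, -0.005, 0, 0, 0, 0], [0, -0.0008, -0.0099, 0, 0, 0, 0], [0, -0.0018, -0.0148, 0, 0, 0, 0], [0, -0.0032, -0.0196, 0, 0, 0, 0], [0, -0.005, -0.0242, 0, 0, 0, 0]])

```text
clock: 17.75
position: [0.5806, -0.0088, 0.3073]
orientation: [2.218, 2.225, -0.0]
contact_force: [-3.6, -2.8, -5.6]
gripper_width: 0.021
gripper_force: 30.0
```

play_rows(targets=[[0, -0.0022, -0.0045, 0, 0, 0, 0], [0, -0.0047, -0.0088, 0, 0, 0, 0], [0, -0.0076, -0.0128, 0, 0, 0, 0], [0, -0.0108, -0.0166, 0, 0, 0, 0], [0.0002, -0.0144, -0.0201, 0, 0, 0, 0]])

```text
clock: 18.25
position: [0.5661, -0.0085, 0.3274]
orientation: [2.218, 2.224, 0.0]
contact_force: [-2.6, -4.6, -5.2]
gripper_width: 0.0213
gripper_force: 30.0
```

play_rows(targets=[[0, -0.0038, -0.0032, 0, 0, 0, 0], [0, -0.0079, -0.0061, 0, 0, 0, 0], [0, -0.0121, -0.0086, 0, 0, 0, 0], [0, -0.0166, -0.0108, 0, 0, 0, 0], [0.0003, -0.0212, -0.0126, 0, 0, 0, 0]])

```text
clock: 18.75
position: [0.5449, -0.0083, 0.34]
orientation: [2.218, 2.224, 0.001]
contact_force: [0.2, -2.7, -3.0]
gripper_width: 0.0211
gripper_force: 30.0
```

play_rows(targets=[[0, -0.0048, -0.0014, 0, 0, 0, 0], [0, -0.0096, -0.0024, 0, 0, 0, 0], [0, -0.0146, -0.003, 0, 0, 0, 0], [0, -0.0196, -0.0032, 0, 0, 0, 0], [0.0003, -0.0245, -0.003, 0, 0, 0, 0]])

```text
clock: 19.25
position: [0.5203, -0.008, 0.3429]
orientation: [2.218, 2.224, 0.001]
contact_force: [1.3, -1.7, 1.3]
gripper_width: 0.0211
gripper_force: 30.0
```

play_rows(targets=[[0, -0.0049, 0.0006, 0, 0, 0, 0], [0, -0.0098, 0.0017, 0, 0, 0, 0], [0, -0.0146, 0.0031, 0, 0, 0, 0], [0, -0.0192, 0.0049, 0, 0, 0, 0], [0.0003, -0.0237, 0.0071, 0, 0, 0, 0]])

```text
clock: 19.75
position: [0.4964, -0.0078, 0.3354]
orientation: [-2.218, -2.225, 0.0]
contact_force: [-0.7, 0.6, 4.8]
gripper_width: 0.0214
gripper_force: 30.0
```

play_rows(targets=[[0, -0.0043, 0.0026, 0, 0, 0, 0], [0, -0.0083, 0.0055, 0, 0, 0, 0], [0, -0.0121, 0.0087, 0, 0, 0, 0], [0, -0.0156, 0.0123, 0, 0, 0, 0], [0.0003, -0.0188, 0.0161, 0, 0, 0, 0]])

```text
clock: 20.25
position: [0.4776, -0.0075, 0.319]
orientation: [-2.218, -2.224, 0.001]
contact_force: [-2.3, 1.7, 4.1]
gripper_width: 0.0212
gripper_force: 30.0
```

play_rows(targets=[[0, -0.0029, 0.0041, 0, 0, 0, 0], [0, -0.0054, 0.0084, 0, 0, 0, 0], [0, -0.0075, 0.0128, 0, 0, 0, 0], [0, -0.0093, 0.0175, 0, 0, 0, 0], [0.0001, -0.0107, 0.0223, 0, 0, 0, 0]])

```text
clock: 20.75
position: [0.4672, -0.0074, 0.2966]
orientation: [-2.218, -2.224, 0.0]
contact_force: [-1.0, 3.6, 3.1]
gripper_width: 0.0213
gripper_force: 30.0
```

play_rows(targets=[[0, -0.001, 0.0049, 0, 0, 0, 0], [0, -0.0016, 0.0098, 0, 0, 0, 0], [0, -0.0017, 0.0148, 0, 0, 0, 0], [0, -0.0015, 0.0198, 0, 0, 0, 0], [0, -0.0008, 0.0247, 0, 0, 0, 0]])

```text
clock: 21.25
position: [0.4666, -0.0074, 0.2719]
orientation: [-2.218, -2.225, -0.0]
contact_force: [-1.1, 4.3, 4.0]
gripper_width: 0.0213
gripper_force: 30.0
```

```bash
cat >> s.txt <<'E'
0.5201 0.2231 -4.9 9.7 -1
0.544 0.2255 -8.7 5.8 -1
0.5651 0.2373 -5.6 -2.6 -1
0.5805 0.2581 -5.6 -3.2 -1
0.5857 0.2831 -5.1 -4.6 -1
0.5806 0.3073 -3.6 -5.6 -1
0.5661 0.3274 -2.6 -5.2 -1
0.5449 0.34 0.2 -3.0 -1
0.5203 0.3429 1.3 1.3 -1
0.4964 0.3354 -0.7 4.8 -1
0.4776 0.319 -2.3 4.1 -1
0.4672 0.2966 -1.0 3.1 -1
0.4666 0.2719 -1.1 4.0 -1
E
python3 fit.py
```

```text
circle [0.5257 0.116 ] 0.0601
D -0.22337610231612975 amp 0.1497503225489075 rms 0.35887378255230035
-175.0 1.0 -0.9 0.5 -2.5
-175.0 -1.0 5.7 -0.4 -9.0
-151.0 1.0 -1.9 -0.0 -2.4
-128.0 1.0 -2.2 0.5 -2.6
-104.0 1.0 -3.0 0.7 -5.6
-101.0 -1.0 3.9 0.2 0.3
-80.0 1.0 -4.6 0.0 2.0
-77.0 -1.0 2.6 -0.1 1.6
-56.0 1.0 -6.2 -0.6 3.7
-53.0 -1.0 1.8 -0.1 4.1
-32.0 1.0 -5.7 0.4 5.9
-29.0 -1.0 1.7 0.3 4.3
-8.0 1.0 -5.8 0.4 -0.1
-5.0 -1.0 1.5 0.2 0.9
16.0 1.0 -5.6 0.3 -2.6
19.0 -1.0 1.3 -0.3 -3.0
40.0 1.0 -5.4 -0.2 -5.4
42.0 -1.0 1.8 -0.5 -5.7
64.0 1.0 -4.3 0.1 -4.0
66.0 -1.0 3.9 0.7 -5.6
88.0 1.0 -3.5 -0.2 -6.3
90.0 -1.0 4.8 0.6 -5.0
112.0 1.0 -2.0 0.3 -6.7
114.0 -1.0 5.4 0.2 -3.6
136.0 1.0 -1.7 -0.1 -0.5
139.0 -1.0 6.0 0.1 -1.5
161.0 1.0 -1.7 -0.5 -0.5
162.0 -1.0 6.5 0.3 -7.9
phi -77.7473056517852 handle angle for heavy down: 257.7473056517852
ang sd deg 2.2095360134753825
```

play_rows(targets=[[0, 0, 0, 0, 0, 0, 0.4], [0, 0, 0, 0, 0, 0, 0.4], [0, 0, 0, 0, 0, 0, 0.4], [0, 0, 0, 0, 0, 0, 0.4]])

```text
clock: 21.65
position: [0.4667, -0.0076, 0.2725]
orientation: [2.218, 2.224, 0.0]
contact_force: [-0.3, -0.2, 0.4]
gripper_width: 0.0374
gripper_force: 0.0
```

```bash
python3 - <<'E'
from h import *
F=[]
for i in range(40):
    optics.grab_frame("side"); s=telemetry.read_state(); F.append(s["contact_force"])
F=np.array(F[2:]);print(F.mean(0).round(2),F.std(0).round(2),s["position"],s["gripper_width"])
E
```

```text
[ 0.1   0.02 -0.01] [0.41 0.49 0.5 ] [ 0.46661442 -0.0074987   0.27240389] 0.036980705299596454
```

play_rows(targets=[[0, 0, 0, 0, 0, 0, 0], [0, 0, 0, 0, 0, 0, 0], [0, 0, 0, 0, 0, 0, 0], [0, 0, 0, 0, 0, 0, 0], [0, 0, 0, 0, 0, 0, 0]])

```text
clock: 24.15
position: [0.4666, -0.0075, 0.2724]
orientation: [2.218, 2.225, 0.0]
contact_force: [-0.3, -1.2, 0.2]
gripper_width: 0.0212
gripper_force: 30.0
```

```bash
sed -i 's/S\[:,2\]+.07/S[:,2]-.05/;s/S\[:,3\]-.24/S[:,3]-.05/' fit.py; python3 fit.py|grep -v "1.0"; python3 - <<'E'
from h import *
s=telemetry.read_state();p=s["position"];print(p,np.degrees(np.arctan2(p[0]-.5257,p[2]-.167-.116))%360)
E
```

```text
circle [0.5257 0.116 ] 0.0601
D -0.2233761023161298 amp 0.15489239663248072 rms 0.3588737825523001
phi -82.44405572336517 handle angle for heavy down: 262.4440557233651
ang sd deg 2.1361844602769917
[ 0.46663487 -0.00753452  0.27240294] 259.8285941111683
```

play_rows(targets=[[0, -0.0002, -0.0013, 0, 0, 0, 0], [0, -0.0004, -0.0026, 0, 0, 0, 0], [0, -0.0004, -0.0026, 0, 0, 0, 0], [0, -0.0004, -0.0026, 0, 0, 0, 0], [0, -0.0004, -0.0026, 0, 0, 0, 0]])

```text
clock: 24.65
position: [0.4662, -0.0075, 0.275]
orientation: [-2.218, -2.225, 0.0]
contact_force: [-0.3, 0.5, -0.5]
gripper_width: 0.0212
gripper_force: 30.0
```

```bash
python3 - <<'E'
from h import *
im,d=optics.grab_frame("side");im2,_=optics.grab_frame("top")
cv2.imwrite("pics/e.png",np.hstack([cv2.resize(im,(400,300)),cv2.resize(im[230:290,210:290],(400,300))])[...,::-1])
s=telemetry.read_state();p=s["position"];print(p,np.degrees(np.arctan2(p[0]-.5257,p[2]-.167-.116))%360,s["contact_force"],s["gripper_width"],s["gripper_force"],s["clock"])
E
```

```text
[ 0.46618714 -0.00751497  0.27502356] 262.3662063570314 [-0.26801618  0.49958182 -0.85564623] 0.021324765892582045 29.986959993839264 24.75
```

View pics/e.png

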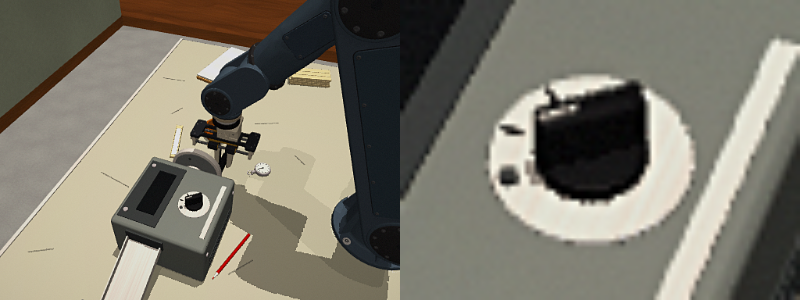

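The selector still points at the stud (crop: stud at (508,175), pointer at (550,105)). The loose things lie as before, and the gripper holds the handle at 262.4°, which is the fitted heavy-side-down angle. I'm handing in.

```bash
python3 -c "
from cell import manip
print(manip.hand_in())"
```

```text
the job is handed in; nothing more can be done
None
```

The job is handed in. The selector is on the stud click, and the handle is gripped and held at 262° (from the top, tipping towards the back), where the force fit puts the heavy side straight down, to about ±3°. The camera shows the loose items still in place.

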